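# Re-zero the bench flux mill

### The arm

A 6-joint arm with a two-finger parallel gripper is mounted at the origin on a cart in front of the work surface, level with it; the furniture and walls round the work are solid. World frame = base frame: x ahead of the robot, y to its left, z up, the work surface at z = 0. Lengths are in mm, angles in rad, forces in N, time in s.
With the tool pointing down it reaches from about 275 to 750 mm from the base axis. Payload 10.2 kg.
Tool frame: the origin (TCP) lies midway between the tips of the shut fingers; the grasp point (between the pads) lies grip_depth behind it (grip_depth is the distance from the TCP to the grasp point, in mm); z points along the fingers, y is the line along which they close (so a half turn about z gives the same grasp; the last joint's range is limited). The gripper opens to 85 mm and grips with 20 to 120 N. Pads are 22 mm wide; open, the fingers measure 114 mm over their backs; the gripper's body (76 mm by 85 mm) begins 54 mm behind the grasp point. The pads swing forward as they close: fully open they stand 13 mm farther back than shut.
Start: joints at [-1.373, 0.313, 1.498, -0, 1.331, -0.223], TCP at [214.446, -479.212, 231.294] pointing down, gripper open.
Joint ranges: [-2.94, 2.94], [-0.97, 2.17], [0.19, 2.56], [-1.23, 4.37], [0.02, 3.11], [-2.88, 2.88]. Speed limits (rad/s): [2.39, 2.39, 3.01, 3.14, 3.14, 3.14].

### API

Orientations are given as a unit quaternion [w, x, y, z].
In Python, from rig import * gives the robot as it stands.
- The arm moves only by the tool servo_tool, never from a script. Its argument "commands" is a list of rows, each a list of 3 entries, a list of its own where there are three numbers: the gripper command: -1 is fully open, 1 is shut, values between are in proportion, then the shift along the tool's x, y, z in m, then the turn, a rotation vector about the tool's x, y, z in units of 6 degrees (1.0 is 6 degrees). In form: [[grip, [dx, dy, dz], [ax, ay, az]], ...]. A call has 1 to 10 rows; each row shifts and turns the commanded pose from where the row before left it, along the tool's axes as they then stand; what a row does not reach is not made up. A row lasts 1/12 s, in which the tool goes at most 41.7 mm and 7.16 degrees, less where a joint would pass 70% of its speed; a pose out of reach is approached as far as the arm can. A call is refused whole if a number of a shift passes 0.0417 or a number of a turn 1, either way. A call with a gripper value outside its range is refused whole. The fingers move at their own pace and stop on an object; "squeeze" is the grip in N (left out, the last holds). Time passes only in rows, so rows that do not move let the fingers close. It gives the time, the measured TCP pose, the force, the opening and the grip force at its end, in the units of the state.
- sense(): the state, without advancing time (a new reading comes with each control period).
- capture(name): name is "scene" or "side" or "wrist"; returns a dict with "pixels" (384x512x3 uint8, red, green, blue), "z_map" (384x512 float32, mm along the optical axis (not along the pixel's ray), 0 where there is no reading), "fx", "fy", "cx", "cy" (pixels), "rvec" (rotation vector, rad) and "tvec" (3), from world to camera coordinates, as OpenCV has them; the wrist camera has in their place "T_tool_cam" (4x4, takes a point from camera to tool coordinates, whose origin is the TCP and whose axes are the flange's). Camera axes: x right, y down, z forward; pixel columns grow to the right and rows downward; lengths in mm; the calibration is good to about 2 mm. The wrist camera is an equidistant fisheye: a pixel r from the principal point sees the ray r / f radians off the axis. A picture is of the moment at which its call begins: read the wrist's pose just before it.
- finish_job(): hands the job in; it is judged then, once.
The state is a dict: "time_s": time; "joints": joint angles; "dq": joint speeds; "tau": joint torques, N m; "eef_pos": TCP position; "ee_rot": TCP orientation; "force": force on the tool from outside, world axes, zero at the start; "wrist_torque": the same for the moment, N m; "grip_width": opening from 0.0 (shut) to 1.0 (fully open); "grip_force": force on a finger pad.
Only numpy, scipy, OpenCV 4.12 (cv2) and the standard library are available. Lean on these libraries where they do the work, as an engineer would, in place of code of your own. Each camera call takes 0.05 s, during which the arm holds its last target. There are 200 camera calls.

### The job

Set the grind of the small bench mill: turn the adjusting ring on its top clockwise until you feel the burrs touch, without forcing them together, then back the ring off three clicks. Then push the lock slide fully home so that the setting cannot shift, and leave the loose things on the bench where they are.

Things in the scene. Friction and masses are not known exactly. Their poses are not given: they have to be found in the camera images.
- mill: bench mill with a round closed casing, bolted to the bench, 130 x 130 mm base, about 145 mm tall; origin on the ring's axis at the bench top, z up; its front (-x of its frame) carries the discharge chute, the click plunger and the lock slide and faces roughly to the robot. The burrs are hidden inside: they are felt, not seen
- ring_grip (a point): point on the axis of the adjusting ring, 124 mm above the bench. The ring is a finely ribbed steel cylinder, 58 mm in diameter, its side 98 to 134 mm above the bench, with a 9 mm square shaft end on top up to 143 mm; it turns in place about the vertical, without rising. Grip it across its diameter, any way round, within 5 mm of this height; the boss in front reaches up to 100 mm
- ring (a joint): angle of the ring in rad, growing clockwise from above, which closes the burrs. 18 clicks a turn (0.349 rad); let go, it settles into the nearest click. At the start (near 0) the burrs are 0.9 to 3.1 rad short of touching, never the same. Clicks and drag take up to 0.15 N m; once the burrs touch, the moment climbs by 1.5 N m per rad on top. A lasting 0.3 N m is a sure touch, over 0.6 is forcing
- pointer (a point): small brass drag hand on the plate under the ring, turning about the ring's axis (this point lies on that axis, 90 mm above the bench). The ring pushes it clockwise ahead of it and leaves it standing at the farthest point reached when it is backed off. Its x axis coincides with that of ring_grip while it is being pushed; the angle between them is then the back-off
- lock_knob (a point): centre of the grip of the lock slide's upright black knob, 14 mm in diameter, spanning 96 to 129 mm above the bench, 119 mm at this point; it stands 82 mm in front of the ring's axis. The bracket and slide under it reach up to 91 mm, low stop blocks beyond both ends of the travel to 90 mm
- lock (a joint): travel of the lock slide in m: 0 = open (knob 30 mm to +y of the mill's centre line), 0.030 = fully home (knob on the centre line, a firm stop). It moves along -y of the mill's frame, drags with about 1.5 N and stays where it is put. Home, its post blocks the click plunger; it goes home only while the ring sits in a click
- paint_brush: loose bystander: flat brush, 202 mm, lying
- steel_cup: loose bystander: steel cup, 70 mm wide, 84 mm tall, origin at its underside
- cold_chisel: loose bystander: chisel, 160 mm, lying behind the mill
- bolt_m16: loose bystander: bolt, 65 mm tall, standing on its head

How it is judged (in metres and radians):
On the way, in this order (a step that is already met when the one before it is completed fails the run):
1. the burrs are brought into felt contact (over 0.1 N m: 3.3 N on the burr's dog, 30 mm from the axis) (contact force between burr_dog and anything else above 3.3 N), for 0.1 s.
2. the ring is backed off three clicks from the farthest point it reached (0.80 to 1.42 rad) (angle between the x axis of ring_grip and the x axis of pointer, either way round between 0.8 and 1.42 rad and value of joint lock below 0.02 m), for 0.2 s.
At the end, for the whole second after the job is handed in: the burrs have touched, the ring stands three clicks (0.80 to 1.42 rad, 2.3 to 4.1 clicks) back from the farthest point it reached, and the lock slide is home (within 4 mm of its stop) (angle between the x axis of ring_grip and the x axis of pointer, either way round between 0.8 and 1.42 rad and value of joint lock above 0.026 m).
It fails at once if the burrs are forced together (over 0.6 N m at the ring: 20 N on the burr's dog) (contact force between burr_dog and anything else above 20 N).
It fails at once if a loose bystander is moved by more than 30 mm (distance of any of paint_brush, steel_cup, cold_chisel, bolt_m16 from where it was at the start of the episode above 0.03 m).
It also fails if it takes over 72 s, if anything falls off the work surface, if the arm or the gripper's body presses on something with over 40 N, if the wrist force passes 120 N, or if a joint passes its speed limit or range.

## Working session

There is one attempt and no reset: what is moved stays moved. The work goes in short steps, Python scripts to look and compute and a tool call to move; the robot and the scene stay as the last step left them, time stands still between calls to the robot, and variables do not carry over. Pictures are saved under pics/ and viewed, at most 10 in all, crops included, and the job is handed in when it is done.

Besides the shell and the picture viewer there is one more tool, called after "Call:" as name(argument=value, ...), one argument or row to a line, values as JSON. servo_tool: Moves the arm, as the interface text tells. Its arguments: {"type":"object","properties":{"commands":{"type":"array"},"squeeze":{"type":"number"}},"required":["commands"]}

```bash
mkdir -p pics; ls
cat > h.py <<'E'
from rig import *
import numpy as np, cv2
from scipy.spatial.transform import Rotation as R
def w(c,u,v,z=None):
    z=c["z_map"][int(v),int(u)] if z is None else z
    p=np.array([(u-c["cx"])/c["fx"]*z,(v-c["cy"])/c["fy"]*z,z])
    r=cv2.Rodrigues(np.array(c["rvec"],float))[0]
    return r.T@(p-np.array(c["tvec"]).ravel())
def cloud(c):
    v,u=np.mgrid[0:384,0:512]; z=c["z_map"]; m=z>0
    p=np.stack([(u-c["cx"])/c["fx"]*z,(v-c["cy"])/c["fy"]*z,z],-1)
    r=cv2.Rodrigues(np.array(c["rvec"],float))[0]
    return (p-np.array(c["tvec"]).ravel())@r,m
E
python3 - <<'E'
from h import *
s=sense(); print(s)
a=capture("scene"); b=capture("side")
np.savez("c0.npz",**{"a_"+k:v for k,v in a.items()},**{"b_"+k:v for k,v in b.items()})
im=np.vstack([a["pixels"],b["pixels"]])[:,:,::-1]
cv2.imwrite("pics/a.png",cv2.resize(a["pixels"][:,:,::-1],(800,600)));cv2.imwrite("pics/b.png",cv2.resize(b["pixels"][:,:,::-1],(800,600)))
for c in(a,b):
    P,m=cloud(c); q=P[m&(P[...,2]>130)&(P[...,2]<150)&(P[...,0]>250)]
    print(len(q),np.median(q,0) if len(q) else 0)
E
```

```text
pics
{'time_s': 0.0, 'joints': array([-1.37340904e+00,  3.13431083e-01,  1.49843919e+00,  7.78955733e-06,
        1.33101670e+00, -2.23407399e-01]), 'dq': array([-1.11444335e-03,  1.46481956e-03,  1.46204271e-03,  1.94273749e-03,
       -2.55194680e-05, -7.74466511e-04]), 'tau': array([ 8.84279325e-04, -4.12263966e+01, -2.59740579e+01, -1.78494047e-04,
        4.16914161e-03, -9.11997091e-06]), 'eef_pos': array([ 214.38958123, -478.94366119,  230.74396745]), 'ee_rot': array([-6.47056733e-04,  9.77947996e-01,  2.08847549e-01,  1.22017894e-05]), 'force': array([-0.11124709, -0.49259971,  0.18690158]), 'wrist_torque': array([-0.02778471,  0.03123914, -0.03917773]), 'grip_force': 0.0, 'grip_width': 0.9976392102443944}
2691 [525.83164808  93.35564878 139.22434593]
1594 [ 751.12744264 2091.73138292  139.04489056]
```

View pics/a.png

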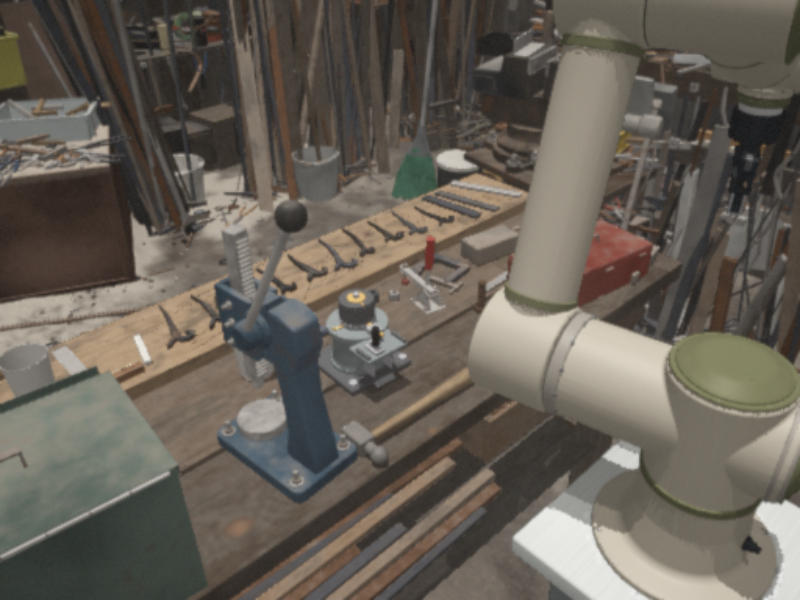

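View pics/b.png

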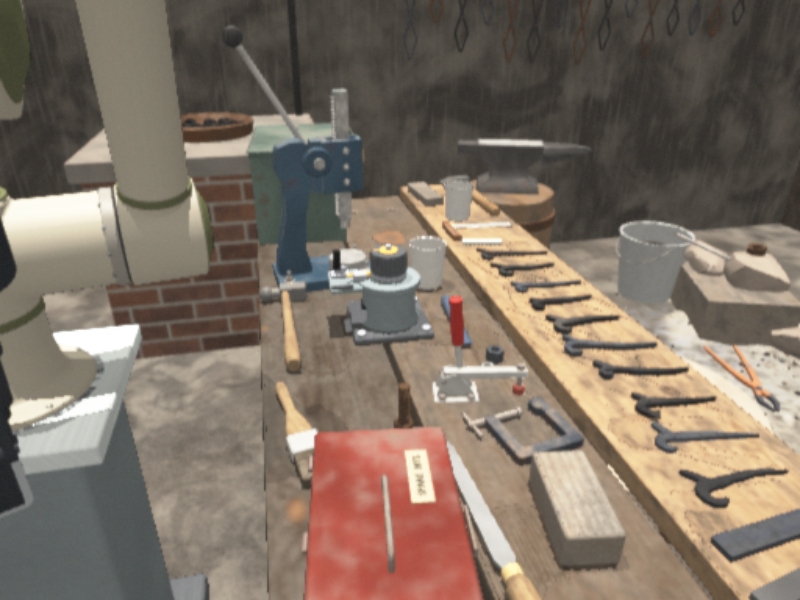

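The scene view shows the mill with its dark ring near (357,305) and the black knob near (376,335). The blue press stands to its left (+y), with the toggle clamp to its right. In the side view the ring is at (388,262) and the cup is behind it at (427,262).

Run:
```python
from h import *
d=np.load("c0.npz")
for n,(u0,u1,v0,v1) in {"a":(200,275,170,260),"b":(205,285,150,220)}.items():
    c={k[2:]:d[k] for k in d if k[0]==n}
    P,m=cloud(c); mm=np.zeros_like(m); mm[v0:v1,u0:u1]=1; Q=P[m&mm]
    for lo,hi in((136,148),(130,138),(102,128),(92,96),(78,92)):
        q=Q[(Q[:,2]>lo)&(Q[:,2]<hi)]; print(n,lo,hi,len(q),q.mean(0).round(1),q.min(0).round(),q.max(0).round())
    if n=="a":
        for v in range(208,232,3): print([tuple(w(c,u,v).round().astype(int)) for u in (236,238,240,242,244)])
    P2=P[m]; 
    # tall stuff near the mill
    B=P2[(P2[:,0]>250)&(P2[:,0]<750)&(abs(P2[:,1])<450)&(P2[:,2]>60)&(P2[:,2]<500)]
    H={}
    for p in B:
        k=(int(p[0]//40)*40,int(p[1]//40)*40); H[k]=max(H.get(k,0),int(p[2]))
    print(n,sorted(H.items()))
    s=c["pixels"][v0:v1,u0:u1,::-1]; cv2.imwrite(f"pics/crop{n}.png",cv2.resize(s,None,fx=7,fy=6.6,interpolation=cv2.INTER_CUBIC))
a=cv2.imread("pics/cropa.png");b=cv2.imread("pics/cropb.png");h=max(a.shape[0],b.shape[0])
j=np.hstack([cv2.copyMakeBorder(x,0,h-x.shape[0],0,0,0) for x in(a,b)]);cv2.imwrite("pics/crop.png",cv2.resize(j,(800,int(h*800/j.shape[1]))))
```

```text
a 136 148 78 [496.3 156.5 139.4] [410.  53. 136.] [587. 272. 148.]
a 130 138 262 [546.3  91.6 133.9] [409.  41. 130.] [595. 274. 138.]
a 102 128 265 [526.   99.  115.6] [408.  50. 102.] [582. 271. 128.]
a 92 96 42 [530.   85.5  94. ] [472.  50.  92.] [573. 116.  96.]
a 78 92 814 [523.6  83.1  86. ] [ 467. -146.   78.] [618. 124.  92.]
[(np.int64(528), np.int64(74), np.int64(102)), (np.int64(528), np.int64(67), np.int64(98)), (np.int64(522), np.int64(65), np.int64(100)), (np.int64(521), np.int64(60), np.int64(98)), (np.int64(528), np.int64(47), np.int64(89))]
[(np.int64(522), np.int64(80), np.int64(99)), (np.int64(485), np.int64(103), np.int64(129)), (np.int64(482), np.int64(100), np.int64(129)), (np.int64(480), np.int64(95), np.int64(128)), (np.int64(507), np.int64(65), np.int64(99))]
[(np.int64(522), np.int64(80), np.int64(89)), (np.int64(487), np.int64(102), np.int64(119)), (np.int64(481), np.int64(101), np.int64(121)), (np.int64(479), np.int64(96), np.int64(119)), (np.int64(499), np.int64(73), np.int64(98))]
[(np.int64(518), np.int64(83), np.int64(84)), (np.int64(484), np.int64(10
[... 3338 characters left out ...]
1), ((480, -360), 81), ((480, -320), 81), ((480, -240), 65), ((480, 0), 83), ((480, 40), 100), ((480, 80), 130), ((480, 200), 242), ((480, 240), 353), ((480, 280), 353), ((520, -480), 79), ((520, -440), 81), ((520, -400), 80), ((520, -360), 80), ((520, -320), 80), ((520, -240), 66), ((520, 0), 134), ((520, 40), 136), ((520, 80), 135), ((520, 240), 353), ((520, 280), 271), ((560, -160), 145), ((560, 0), 135), ((560, 40), 143), ((560, 80), 135), ((560, 240), 251), ((600, -200), 124), ((600, -160), 150), ((600, 0), 88), ((600, 40), 89), ((600, 80), 89), ((600, 160), 84), ((600, 200), 84), ((640, 160), 84), ((640, 200), 83), ((640, 240), 83), ((680, 160), 84), ((680, 200), 84), ((680, 240), 82)]
```

View pics/crop.png

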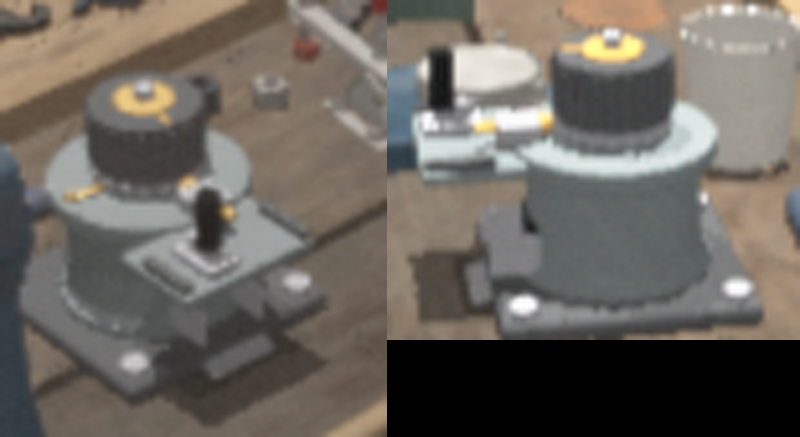

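The crops show the ring with a square shaft on top, the knob on the slide in front of it and the brass hand on the plate. Next I fit the axis and the knob, and plan the wrist yaw and joint range.

```bash
python3 - <<'E'
from h import *
from scipy.optimize import least_squares
d=np.load("c0.npz"); A=[];K=[];T=[]
for n in "ab":
    c={k[2:]:d[k] for k in d if k[0]==n}; P,m=cloud(c); Q=P[m]
    near=Q[(abs(Q[:,0]-562)<45)&(abs(Q[:,1]-63)<50)]
    side=near[(near[:,2]>106)&(near[:,2]<130)]; 
    f=least_squares(lambda p:np.hypot(side[:,0]-p[0],side[:,1]-p[1])-29,[562,63],loss="soft_l1").x
    top=near[(near[:,2]>131)&(near[:,2]<137)]
    print(n,"side fit",f.round(1),len(side),"top bbox",((top.min(0)+top.max(0))/2).round(1),np.ptp(top,axis=0).round(), "top mean",top.mean(0).round(1))
    sh=near[near[:,2]>139]; print("shaft",sh.mean(0).round(1),len(sh))
    kn=Q[(abs(Q[:,0]-484)<18)&(abs(Q[:,1]-98)<18)&(Q[:,2]>104)&(Q[:,2]<127)]
    if len(kn):
        k=least_squares(lambda p:np.hypot(kn[:,0]-p[0],kn[:,1]-p[1])-7,kn.mean(0)[:2],loss="soft_l1").x; print("knob",k.round(1),len(kn),kn.mean(0).round(1))
    cam=-cv2.Rodrigues(c["rvec"].astype(float))[0].T@c["tvec"].ravel(); print("cam",cam.round())
s=sense();r=R.from_quat(np.roll(s["ee_rot"],-1)).as_matrix();print(r.round(3))
E
python3 -c "import rig;print([x for x in dir(rig) if x[0]!='_'])"
```

```text
a side fit [566.7  67.9] 187 top bbox [565.6  69.6 134.1] [59. 58.  6.] top mean [563.6  69.6 134.1]
shaft [565.8  68.8 141.8] 11
knob [485.9  96. ] 42 [481.8  99.7 115.5]
cam [-183.  655.  745.]
b side fit [564.7  66.3] 213 top bbox [563.8  63.2 133.9] [56. 57.  6.] top mean [563.3  59.6 134.2]
shaft [563.8  63.7 141.7] 9
knob [484.3  95.6] 40 [483.5  89.8 116. ]
cam [ 385. -796.  489.]
[[ 0.913  0.408 -0.   ]
 [ 0.408 -0.913  0.001]
 [ 0.    -0.001 -1.   ]]
['PlanningError', 'capture', 'finish_job', 'grip_depth', 'sense']
```

Call:
servo_tool(
  commands=[
    [-1,[0.0272,-0.0178,0],[0,0,0]],
    [-1,[0.0272,-0.0178,0],[0,0,0]],
    [-1,[0.0272,-0.0178,0],[0,0,0]],
    [-1,[0.0272,-0.0178,0],[0,0,0]],
    [-1,[0.0272,-0.0178,0],[0,0,0]],
    [-1,[0.0272,-0.0178,0],[0,0,0]],
    [-1,[0.0272,-0.0178,0],[0,0,0]],
    [-1,[0.0272,-0.0178,0],[0,0,0]],
    [-1,[0.0272,-0.0178,0],[0,0,0]],
    [-1,[0.0272,-0.0178,0],[0,0,0]],
  ],
  squeeze=60,
)

```text
time_s: 0.93
eef_pos: [390.5, -204.1, 231.2]
ee_rot: [-0.0, 0.978, 0.209, -0.0]
force: [0.9, -1.1, 0.6]
grip_width: 1.004
grip_force: 0.0
```

Call:
servo_tool(
  commands=[
    [-1,[0.0272,-0.0178,0],[0,0,0]],
    [-1,[0.0272,-0.0178,0],[0,0,0]],
    [-1,[0.0272,-0.0178,0],[0,0,0]],
    [-1,[0.0272,-0.0178,0],[0,0,0]],
    [-1,[0.0272,-0.0178,0],[0,0,0]],
    [-1,[0.0272,-0.0178,0],[0,0,0]],
    [-1,[0.0272,-0.0178,0],[0,0,0]],
    [-1,[0.0272,-0.0178,0],[0,0,0]],
    [-1,[0.0272,-0.0178,0],[0,0,0]],
    [-1,[0.0272,-0.0178,0],[0,0,0]],
  ],
)

```text
time_s: 1.77
eef_pos: [566.0, 69.6, 230.9]
ee_rot: [-0.0, 0.978, 0.209, -0.0]
force: [0.2, -1.0, -0.1]
grip_width: 0.997
grip_force: 0.0
```

Call:
servo_tool(
  commands=[
    [-1,[0,0,0],[0,0,-1]],
    [-1,[0,0,0],[0,0,-1]],
    [-1,[0,0,0],[0,0,-1]],
    [-1,[0,0,0],[0,0,-1]],
    [-1,[0,0,0],[0,0,-1]],
    [-1,[0,0,0],[0,0,-1]],
    [-1,[0,0,0],[0,0,-1]],
    [-1,[0,0,0],[0,0,-1]],
    [-1,[0,0,0],[0,0,-1]],
    [-1,[0,0,0],[0,0,-1]],
  ],
)

```text
time_s: 2.6
eef_pos: [565.4, 68.0, 230.9]
ee_rot: [-0.0, 0.741, 0.672, -0.0]
force: [-0.4, -0.7, 0.8]
grip_width: 0.999
grip_force: 0.0
```

Call:
servo_tool(
  commands=[
    [-1,[0,0,0],[0,0,-1]],
    [-1,[0,0,0],[0,0,-1]],
    [-1,[0,0,0],[0,0,-1]],
    [-1,[0,0,0],[0,0,-1]],
    [-1,[0,0,0],[0,0,-1]],
    [-1,[0,0,0],[0,0,-1]],
    [-1,[0,0,0],[0,0,-1]],
    [-1,[0,0,0],[0,0,-1]],
    [-1,[0,0,0],[0,0,-1]],
    [-1,[0,0,0],[0,0,-1]],
  ],
)

```text
time_s: 3.43
eef_pos: [565.4, 67.9, 230.9]
ee_rot: [-0.0, 0.306, 0.952, -0.0]
force: [-0.5, -0.6, 0.2]
grip_width: 1.0
grip_force: 0.0
```

Call:
servo_tool(
  commands=[
    [-1,[0,0,0],[0,0,-1]],
    [-1,[0,0,0],[0,0,-1]],
    [-1,[0,0,0],[0,0,0]],
    [-1,[0,0,0],[0,0,0]],
    [-1,[0,0,0],[0,0,0]],
  ],
)

```text
time_s: 3.85
eef_pos: [565.5, 68.0, 231.1]
ee_rot: [-0.0, 0.208, 0.978, 0.0]
force: [0.7, 0.0, -1.3]
grip_width: 0.999
grip_force: 0.0
```

```bash
cat >> h.py <<'E'
def st():
    s=sense(); r=R.from_quat(np.roll(s["ee_rot"],-1)).as_matrix()
    print("t",round(s["time_s"],2),"p",s["eef_pos"].round(1),"q",s["joints"].round(3),"F",s["force"].round(1),"M",s["wrist_torque"].round(3),"w",round(s["grip_width"],3),"gf",round(s["grip_force"],1))
    return s,r
E
python3 - <<'E'
from h import *
print(grip_depth)
s,r=st();print(r.round(3)); c=capture("wrist"); T=c["T_tool_cam"]; print(T,c["fx"],c["cx"],c["cy"])
W=np.eye(4);W[:3,:3]=r;W[:3,3]=s["eef_pos"]
np.savez("w1.npz",W=W,**c)
def proj(p):
    q=np.linalg.inv(W@T)@np.r_[p,1]; th=np.arctan2(np.hypot(q[0],q[1]),q[2]); a=np.arctan2(q[1],q[0]); return c["cx"]+c["fx"]*th*np.cos(a),c["cy"]+c["fy"]*th*np.sin(a)
print("shaft",proj([565,67,143]),"knob",proj([485,96,129]))
cv2.imwrite("pics/w1.png",cv2.resize(c["pixels"][:,:,::-1],(800,600)))
E
```

```text
18.700000000000003
t 3.85 p [565.5  68.  231.1] q [-0.086  0.412  1.358  0.     1.372 -1.237] F [ 0.7  0.  -1.3] M [-0.049 -0.04   0.019] w 0.999 gf 0.0
[[-0.913  0.408 -0.   ]
 [ 0.408  0.913  0.   ]
 [ 0.    -0.    -1.   ]]
[[ 1.72013680e-03 -9.57701326e-01 -2.87758945e-01  7.23828978e+01]
 [ 9.99998479e-01  1.56477288e-03  7.69912215e-04 -6.24969891e-01]
 [-2.87068557e-04 -2.87759832e-01  9.57702562e-01 -1.42068821e+02]
 [ 0.00000000e+00  0.00000000e+00  0.00000000e+00  1.00000000e+00]] 297.3186396354542 250.7091336092384 191.449901841364
shaft (np.float64(249.91471892479407), np.float64(195.20646908778076)) knob (np.float64(242.47706265985548), np.float64(89.446895655712))
```

View pics/w1.png

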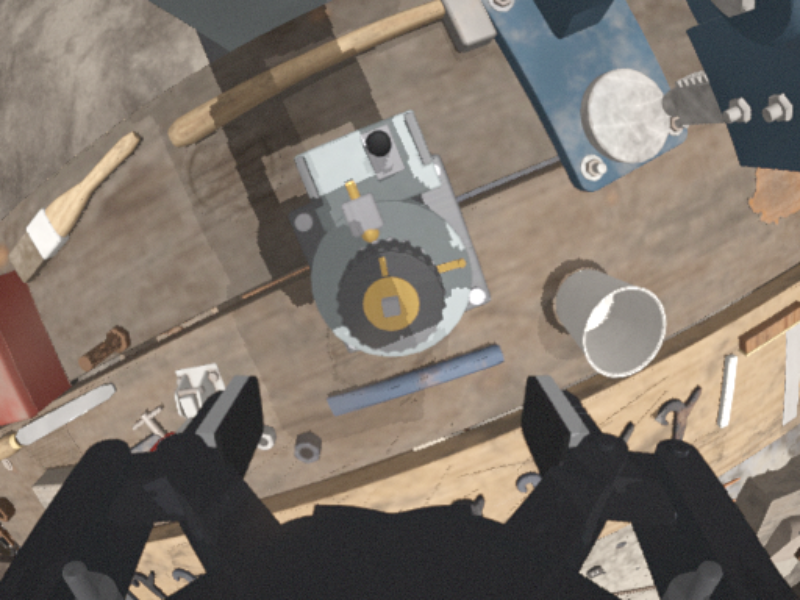

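The shaft shows at (391,307) and the knob top at (378,143), both within about 1 mm of my estimate. The brass hand is at (452,267) and the ring's mark at (383,265). Now I descend and grip.

Call:
servo_tool(
  commands=[
    [-1,[-0.0005,-0.0011,0.022],[0,0,0]],
    [-1,[0,0,0.022],[0,0,0]],
    [-1,[0,0,0.022],[0,0,0]],
    [-1,[0,0,0.022],[0,0,0]],
    [-1,[0,0,0.02],[0,0,0]],
    [-1,[0,0,0.02],[0,0,0]],
    [-1,[0,0,0],[0,0,0]],
    [-1,[0,0,0],[0,0,0]],
  ],
)

```text
time_s: 4.57
eef_pos: [565.4, 66.8, 103.1]
ee_rot: [-0.001, 0.208, 0.978, -0.0]
force: [0.1, 0.3, 0.6]
grip_width: 0.996
grip_force: 0.0
```

Call:
servo_tool(
  commands=[
    [1,[0,0,0],[0,0,0]],
    [1,[0,0,0],[0,0,0]],
    [1,[0,0,0],[0,0,0]],
    [1,[0,0,0],[0,0,0]],
    [1,[0,0,0],[0,0,0]],
    [1,[0,0,0],[0,0,0]],
    [1,[0,0,0],[0,0,0]],
    [1,[0,0,0],[0,0,0]],
  ],
)

```text
time_s: 5.23
eef_pos: [566.3, 66.8, 105.1]
ee_rot: [0.001, 0.207, 0.978, 0.0]
force: [-1.1, 0.9, 5.2]
grip_width: 0.659
grip_force: 63.4
```

```bash
python3 -c "from h import *;st()"
```

```text
t 5.23 p [566.3  66.8 105.1] q [-0.088  0.534  1.519  0.     1.086 -1.242] F [-1.1  0.9  5.2] M [0.162 0.236 0.053] w 0.659 gf 63.4
```

Call:
servo_tool(
  commands=[
    [1,[0,0,0],[0,0,1]],
    [1,[0,0,0],[0,0,1]],
    [1,[0,0,0],[0,0,1]],
    [1,[0,0,0],[0,0,1]],
    [1,[0,0,0],[0,0,1]],
    [1,[0,0,0],[0,0,1]],
    [1,[0,0,0],[0,0,0]],
    [1,[0,0,0],[0,0,0]],
  ],
)

```text
time_s: 5.9
eef_pos: [566.2, 66.8, 105.1]
ee_rot: [0.001, 0.499, 0.866, 0.001]
force: [-1.2, -0.3, 6.3]
grip_width: 0.665
grip_force: 63.7
```

```bash
python3 -c "from h import *;st()"
```

```text
t 5.9 p [566.2  66.8 105.1] q [-0.088  0.534  1.519 -0.     1.087 -0.613] F [-1.2 -0.3  6.3] M [-0.033  0.368  0.003] w 0.665 gf 63.7
```

Call:
servo_tool(
  commands=[
    [1,[0,0,0],[0,0,1]],
    [1,[0,0,0],[0,0,1]],
    [1,[0,0,0],[0,0,0]],
    [1,[0,0,0],[0,0,0]],
  ],
)

```text
time_s: 6.23
eef_pos: [566.2, 66.7, 105.1]
ee_rot: [0.001, 0.587, 0.809, 0.001]
force: [-1.3, 0.6, 7.0]
grip_width: 0.664
grip_force: 63.6
```

```bash
python3 -c "from h import *;st()"
```

```text
t 6.23 p [566.2  66.7 105.1] q [-0.088  0.534  1.519 -0.     1.087 -0.403] F [-1.3  0.6  7. ] M [-0.021  0.422 -0.087] w 0.664 gf 63.6
```

Call:
servo_tool(
  commands=[
    [1,[0,0,0],[0,0,1]],
    [1,[0,0,0],[0,0,1]],
    [1,[0,0,0],[0,0,0]],
    [1,[0,0,0],[0,0,0]],
  ],
)

```text
time_s: 6.57
eef_pos: [566.1, 66.7, 105.2]
ee_rot: [0.001, 0.669, 0.744, 0.001]
force: [-2.0, 0.9, 6.3]
grip_width: 0.662
grip_force: 63.6
```

```bash
python3 -c "from h import *;st()"
```

```text
t 6.57 p [566.1  66.7 105.2] q [-0.088  0.534  1.519 -0.     1.087 -0.194] F [-2.   0.9  6.3] M [-0.001  0.502 -0.025] w 0.662 gf 63.6
```

Call:
servo_tool(
  commands=[
    [1,[0,0,0],[0,0,1]],
    [1,[0,0,0],[0,0,1]],
    [1,[0,0,0],[0,0,0]],
    [1,[0,0,0],[0,0,0]],
  ],
)

```text
time_s: 6.9
eef_pos: [566.1, 66.7, 105.1]
ee_rot: [0.001, 0.743, 0.67, 0.001]
force: [-2.6, -0.6, 6.5]
grip_width: 0.666
grip_force: 63.6
```

```bash
python3 -c "from h import *;st()"
```

```text
t 6.9 p [566.1  66.7 105.1] q [-0.088  0.534  1.519 -0.     1.087  0.015] F [-2.6 -0.6  6.5] M [-0.043  0.616  0.06 ] w 0.666 gf 63.6
```

Call:
servo_tool(
  commands=[
    [1,[0,0,0],[0,0,1]],
    [1,[0,0,0],[0,0,1]],
    [1,[0,0,0],[0,0,0]],
    [1,[0,0,0],[0,0,0]],
  ],
)

```text
time_s: 7.23
eef_pos: [566.0, 66.7, 105.1]
ee_rot: [0.001, 0.809, 0.588, 0.001]
force: [-3.2, -0.2, 7.8]
grip_width: 0.661
grip_force: 63.7
```

```bash
python3 -c "from h import *;st()"
```

```text
t 7.23 p [566.   66.7 105.1] q [-0.088  0.534  1.519 -0.     1.087  0.225] F [-3.2 -0.2  7.8] M [0.051 0.587 0.049] w 0.661 gf 63.7
```

Call:
servo_tool(
  commands=[
    [1,[0,0,0],[0,0,1]],
    [1,[0,0,0],[0,0,1]],
    [1,[0,0,0],[0,0,0]],
    [1,[0,0,0],[0,0,0]],
  ],
)

```text
time_s: 7.57
eef_pos: [566.0, 66.8, 105.2]
ee_rot: [0.001, 0.865, 0.501, 0.001]
force: [-2.4, -0.6, 8.1]
grip_width: 0.66
grip_force: 63.8
```

```bash
python3 -c "from h import *;st()"
```

```text
t 7.57 p [566.   66.8 105.2] q [-0.088  0.534  1.519 -0.     1.087  0.434] F [-2.4 -0.6  8.1] M [0.144 0.696 0.49 ] w 0.66 gf 63.8
```

Call:
servo_tool(
  commands=[
    [1,[0,0,0],[0,0,0]],
  ],
)

```text
time_s: 7.65
eef_pos: [566.0, 66.8, 105.1]
ee_rot: [0.001, 0.865, 0.501, 0.001]
force: [-3.0, -0.1, 6.7]
grip_width: 0.658
grip_force: 63.8
```

```bash
python3 -c "from h import *;st()"
```

```text
t 7.65 p [566.   66.8 105.1] q [-0.088  0.534  1.519 -0.     1.087  0.433] F [-3.  -0.1  6.7] M [0.159 0.689 0.411] w 0.658 gf 63.8
```

The reading holds at 0.4–0.5 N m, a sure touch. The ring has turned 1.676 rad (4.8 clicks), so the click at 2 clicks lies 0.98 rad (56°) back.

Call:
servo_tool(
  commands=[
    [1,[0,0,0],[0,0,-1]],
    [1,[0,0,0],[0,0,-1]],
    [1,[0,0,0],[0,0,-1]],
    [1,[0,0,0],[0,0,-1]],
    [1,[0,0,0],[0,0,-1]],
    [1,[0,0,0],[0,0,-1]],
    [1,[0,0,0],[0,0,-1]],
    [1,[0,0,0],[0,0,-1]],
    [1,[0,0,0],[0,0,-1]],
    [1,[0,0,0],[0,0,-0.4]],
  ],
)

```text
time_s: 8.48
eef_pos: [566.2, 66.8, 105.2]
ee_rot: [0.001, 0.524, 0.852, 0.001]
force: [-1.8, 1.5, 7.1]
grip_width: 0.663
grip_force: 63.6
```

Call:
servo_tool(
  commands=[
    [1,[0,0,0],[0,0,0]],
    [1,[0,0,0],[0,0,0]],
    [1,[0,0,0],[0,0,0]],
  ],
)

```text
time_s: 8.73
eef_pos: [566.2, 66.7, 105.2]
ee_rot: [0.001, 0.526, 0.85, 0.001]
force: [-2.4, 0.5, 7.1]
grip_width: 0.66
grip_force: 63.6
```

```bash
python3 -c "from h import *;st()"
```

```text
t 8.73 p [566.2  66.7 105.2] q [-0.088  0.534  1.519 -0.     1.087 -0.551] F [-2.4  0.5  7.1] M [-0.065  0.408 -0.014] w 0.66 gf 63.6
```

Call:
servo_tool(
  commands=[
    [-1,[0,0,0],[0,0,0]],
    [-1,[0,0,0],[0,0,0]],
    [-1,[0,0,0],[0,0,0]],
    [-1,[0,0,0],[0,0,0]],
    [-1,[0,0,0],[0,0,0]],
  ],
)

```text
time_s: 9.15
eef_pos: [565.6, 66.7, 103.3]
ee_rot: [0.0, 0.526, 0.85, -0.0]
force: [0.4, -0.8, -0.3]
grip_width: 1.001
grip_force: 0.0
```

Call:
servo_tool(
  commands=[
    [-1,[0,0,-0.022],[0,0,0]],
    [-1,[0,0,-0.022],[0,0,0]],
    [-1,[0,0,-0.022],[0,0,0]],
    [-1,[0,0,-0.022],[0,0,0]],
    [-1,[0,0,-0.02],[0,0,0]],
    [-1,[0,0,-0.02],[0,0,0]],
    [-1,[0,0,0],[0,0,0]],
    [-1,[0,0,0],[0,0,0]],
  ],
)

```text
time_s: 9.82
eef_pos: [565.8, 66.7, 231.8]
ee_rot: [0.001, 0.526, 0.85, 0.0]
force: [-0.7, 0.5, -0.7]
grip_width: 0.999
grip_force: 0.0
```

Run:
```python
from h import *
s,r=st();print(r.round(3)); c=capture("wrist"); T=c["T_tool_cam"]
W=np.eye(4);W[:3,:3]=r;W[:3,3]=s["eef_pos"]
np.savez("w2.npz",W=W,**c)
cv2.imwrite("pics/w2.png",cv2.resize(c["pixels"][:,:,::-1],(800,600)))
```

```text
t 9.82 p [565.8  66.7 231.8] q [-0.088  0.411  1.358 -0.     1.371 -0.551] F [-0.7  0.5 -0.7] M [ 0.014 -0.055 -0.029] w 0.999 gf 0.0
[[-0.446  0.895  0.002]
 [ 0.895  0.446 -0.   ]
 [-0.001  0.001 -1.   ]]
```

View pics/w2.png

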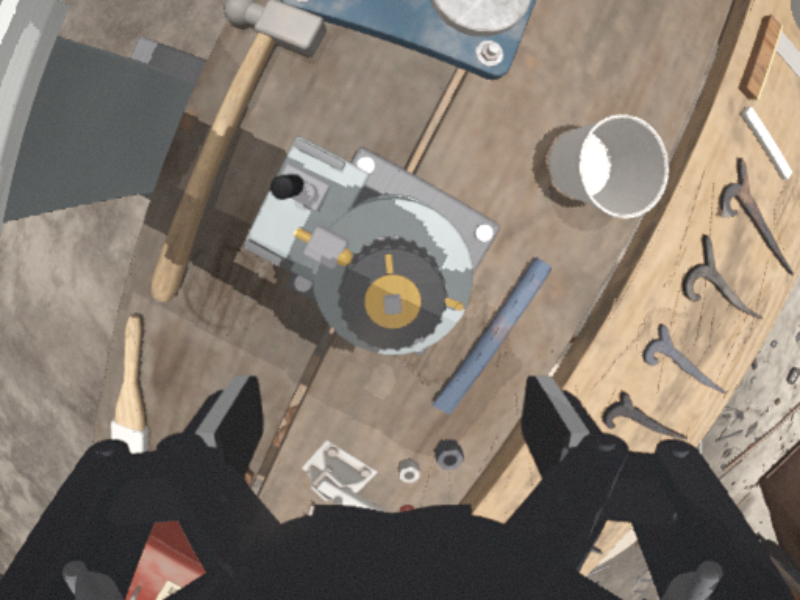

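The ring mark now shows at (389,265) and the brass hand at (455,305), with the shaft at (391,303). I compute world angles from both wrist pictures.

Run:
```python
from h import *
ims=[]
for f in("w1.npz","w2.npz"):
    d=np.load(f); W=d["W"]@d["T_tool_cam"]
    hsv=cv2.cvtColor(d["pixels"],cv2.COLOR_RGB2HSV); u,v=np.meshgrid(np.arange(512),np.arange(384))
    br=(hsv[...,1]>110)&(hsv[...,2]>90)&(hsv[...,0]>12)&(hsv[...,0]<32)
    x=(u-d["cx"])/d["fx"];y=(v-d["cy"])/d["fy"];th=np.hypot(x,y)+1e-9
    ray=np.stack([np.sin(th)*x/th,np.sin(th)*y/th,np.cos(th)],-1)@W[:3,:3].T; o=W[:3,3]
    for name,z,r0,r1 in(("mark",134.5,16,29),("plate",91,34,48)):
        t=(z-o[2])/ray[...,2]; p=o+ray*t[...,None]; q=p[...,:2]-[565.5,66.7]; rr=np.hypot(q[...,0],q[...,1])
        m=br&(rr>r0)&(rr<r1); n,l,stt,cen=cv2.connectedComponentsWithStats(m.astype(np.uint8))
        for i in range(1,n):
            if stt[i,4]>=5:
                g=q[l==i].mean(0); print(f,name,"px",cen[i].round(),"n",stt[i,4],"r",np.hypot(*g).round(1),"ang deg",np.degrees(np.arctan2(g[1],g[0])).round(1))
    sh=d["pixels"][140:240,190:310,::-1]; ims.append(cv2.resize(sh,(400,333),interpolation=cv2.INTER_CUBIC))
cv2.imwrite("pics/cmp.png",np.hstack(ims))
```

```text
w1.npz mark px [245. 170.] n 35 r 20.3 ang deg 167.8
w1.npz plate px [236. 148.] n 8 r 34.5 ang deg 179.2
w1.npz plate px [290. 169.] n 63 r 40.7 ang deg 81.6
w2.npz mark px [249. 168.] n 40 r 20.4 ang deg 119.7
w2.npz plate px [218. 164.] n 12 r 34.6 ang deg -178.8
w2.npz plate px [290. 194.] n 43 r 42.8 ang deg 5.2
```

View pics/cmp.png

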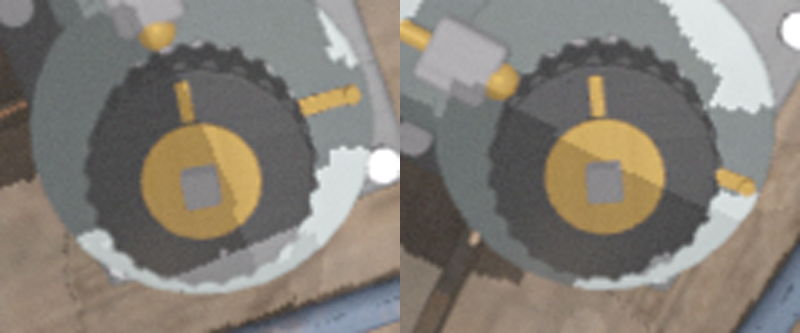

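Call:
servo_tool(
  commands=[
    [-1,[0,0,0.022],[0,0,0]],
    [-1,[0,0,0.022],[0,0,0]],
    [-1,[0,0,0.022],[0,0,0]],
    [-1,[0,0,0.022],[0,0,0]],
    [-1,[0,0,0.02],[0,0,0]],
    [-1,[0,0,0.02],[0,0,0]],
    [-1,[0,0,0],[0,0,0]],
    [-1,[0,0,0],[0,0,0]],
  ],
)

```text
time_s: 10.53
eef_pos: [564.8, 66.8, 102.2]
ee_rot: [-0.001, 0.526, 0.85, -0.001]
force: [1.3, 0.2, 0.3]
grip_width: 1.001
grip_force: 0.0
```

```bash
cat > g.py <<'E'
from h import *
import sys
s,r=st(); c=capture("wrist"); W=np.eye(4);W[:3,:3]=r;W[:3,3]=s["eef_pos"]
np.savez(sys.argv[1]+".npz",W=W,**c)
E
python3 g.py w3
```

```text
t 10.53 p [564.8  66.8 102.2] q [-0.088  0.537  1.521 -0.     1.086 -0.551] F [1.3 0.2 0.3] M [0.046 0.008 0.011] w 1.001 gf 0.0
```

Call:
servo_tool(
  commands=[
    [1,[0,0,0],[0,0,0]],
    [1,[0,0,0],[0,0,0]],
    [1,[0,0,0],[0,0,0]],
    [1,[0,0,0],[0,0,0]],
    [1,[0,0,0],[0,0,0]],
    [1,[0,0,0],[0,0,0]],
    [1,[0,0,0],[0,0,0]],
    [1,[0,0,0],[0,0,0]],
  ],
)

```text
time_s: 11.25
eef_pos: [566.2, 66.8, 104.8]
ee_rot: [0.001, 0.526, 0.85, 0.001]
force: [-0.4, 1.2, 5.5]
grip_width: 0.662
grip_force: 63.5
```

```bash
python3 g.py w4
```

```text
t 11.25 p [566.2  66.8 104.8] q [-0.088  0.534  1.519  0.     1.086 -0.551] F [-0.4  1.2  5.5] M [ 0.08   0.217 -0.049] w 0.662 gf 63.5
```

Call:
servo_tool(
  commands=[
    [1,[0,0,0],[0,0,-1]],
    [1,[0,0,0],[0,0,-1]],
    [1,[0,0,0],[0,0,0]],
    [1,[0,0,0],[0,0,0]],
  ],
)

```text
time_s: 11.63
eef_pos: [566.2, 66.8, 104.8]
ee_rot: [0.001, 0.434, 0.901, 0.0]
force: [-0.2, 1.0, 4.7]
grip_width: 0.659
grip_force: 63.6
```

```bash
python3 g.py w5
python3 - <<'E'
from h import *
ims=[np.load(f"w{i}.npz")["pixels"][110:290,150:350,::-1] for i in(3,4,5)]
cv2.imwrite("pics/g3.png",cv2.resize(np.hstack(ims),(800,240),interpolation=cv2.INTER_CUBIC))
E
```

```text
t 11.63 p [566.2  66.8 104.8] q [-0.088  0.534  1.519  0.     1.086 -0.761] F [-0.2  1.   4.7] M [0.043 0.169 0.071] w 0.659 gf 63.6
```

View pics/g3.png

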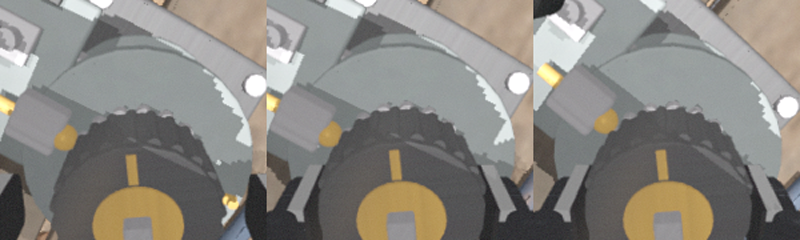

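The ring follows the gripper without slipping. One more click back gives about 1.2–1.33 rad, safer than the 0.85–0.98 it had before, so I finish that click and release.

Call:
servo_tool(
  commands=[
    [1,[0,0,0],[0,0,-0.7]],
    [1,[0,0,0],[0,0,-0.6]],
    [1,[0,0,0],[0,0,0]],
    [1,[0,0,0],[0,0,0]],
    [1,[0,0,0],[0,0,0]],
    [-1,[0,0,0],[0,0,0]],
    [-1,[0,0,0],[0,0,0]],
    [-1,[0,0,0],[0,0,0]],
    [-1,[0,0,0],[0,0,0]],
    [-1,[0,0,0],[0,0,0]],
  ],
)

```text
time_s: 12.52
eef_pos: [565.6, 66.7, 103.3]
ee_rot: [0.0, 0.372, 0.928, 0.0]
force: [-0.1, -0.0, 0.0]
grip_width: 1.0
grip_force: 0.0
```

Call:
servo_tool(
  commands=[
    [-1,[0,0,-0.022],[0,0,0]],
    [-1,[0,0,-0.022],[0,0,0]],
    [-1,[0,0,-0.022],[0,0,0]],
    [-1,[0,0,-0.022],[0,0,0]],
    [-1,[0,0,-0.02],[0,0,0]],
    [-1,[0,0,-0.02],[0,0,0]],
    [-1,[0,0,0],[0,0,0]],
    [-1,[0,0,0],[0,0,0]],
  ],
)

```text
time_s: 13.18
eef_pos: [565.8, 66.7, 231.8]
ee_rot: [0.001, 0.372, 0.928, 0.0]
force: [-0.6, 0.3, -0.4]
grip_width: 0.999
grip_force: 0.0
```

```bash
python3 g.py w6
python3 - <<'E'
from h import *
for f in("w1","w2","w6"):
    d=np.load(f+".npz"); W=d["W"]@d["T_tool_cam"]
    hsv=cv2.cvtColor(d["pixels"],cv2.COLOR_RGB2HSV); u,v=np.meshgrid(np.arange(512),np.arange(384))
    br=(hsv[...,1]>110)&(hsv[...,2]>90)&(hsv[...,0]>12)&(hsv[...,0]<32)
    x=(u-d["cx"])/d["fx"];y=(v-d["cy"])/d["fy"];th=np.hypot(x,y)+1e-9
    ray=np.stack([np.sin(th)*x/th,np.sin(th)*y/th,np.cos(th)],-1)@W[:3,:3].T; o=W[:3,3]
    c0=np.array([565.5,66.7])
    t=(134.5-o[2])/ray[...,2]; p=(o+ray*t[...,None])[...,:2]
    m=br&(np.hypot(*(p-c0).transpose(2,0,1))<15)   # brass disc: local centre
    cs=cv2.minEnclosingCircle(p[m].astype(np.float32))[0]; c0=np.array(cs); print(f,"centre",c0.round(1))
    for name,z,r0,r1 in(("mark",134.5,17,28),("plate",91,34,48)):
        t=(z-o[2])/ray[...,2]; q=(o+ray*t[...,None])[...,:2]-c0; rr=np.hypot(q[...,0],q[...,1])
        n,l,S,_=cv2.connectedComponentsWithStats((br&(rr>r0)&(rr<r1)).astype(np.uint8))
        for i in range(1,n):
            if S[i,4]>=12: g=q[l==i].mean(0); print("  ",name,S[i,4],np.hypot(*g).round(1),np.degrees(np.arctan2(g[1],g[0])).round(1))
s=sense();d=np.load("w6.npz");W=d["W"];print(W[:3,:3].round(3))
E
```

```text
t 13.18 p [565.8  66.7 231.8] q [-0.088  0.411  1.358 -0.     1.371 -0.896] F [-0.6  0.3 -0.4] M [-0.051  0.006  0.032] w 0.999 gf 0.0
w1 centre [566.2  66.4]
   mark 35 21.0 167.4
   plate 17 34.7 178.7
   plate 63 40.9 82.7
w2 centre [566.5  66.2]
   mark 38 21.6 121.2
   plate 22 35.0 179.5
   plate 46 42.2 6.0
w6 centre [566.1  66.5]
   mark 35 21.0 137.6
[[-0.723  0.691  0.002]
 [ 0.691  0.723 -0.   ]
 [-0.001  0.001 -1.   ]]
```

The ring rests about 1.15–1.3 rad back from its farthest point. Next is the lock knob.

Call:
servo_tool(
  commands=[
    [-1,[0,0,0],[0,0,-1]],
    [-1,[0,0,0],[0,0,-1]],
    [-1,[0,0,0],[0,0,-1]],
    [-1,[0,0,0],[0,0,-1]],
    [-1,[0,0,0],[0,0,-1]],
    [-1,[0,0,0],[0,0,-1]],
    [-1,[0,0,0],[0,0,-1]],
    [-1,[0,0,0],[0,0,-0.3]],
    [-1,[0,0,0],[0,0,0]],
  ],
  squeeze=30,
)

```text
time_s: 13.98
eef_pos: [565.1, 66.7, 229.8]
ee_rot: [-0.001, -0.001, 1.0, 0.0]
force: [0.2, -0.5, -0.1]
grip_width: 0.999
grip_force: 0.0
```

Call:
servo_tool(
  commands=[
    [-1,[0.02,0.0073,0],[0,0,0]],
    [-1,[0.02,0.0073,0],[0,0,0]],
    [-1,[0.02,0.0073,0],[0,0,0]],
    [-1,[0.021,0.0073,0],[0,0,0]],
    [-1,[0,0,0],[0,0,0]],
    [-1,[0,0,0],[0,0,0]],
  ],
)

```text
time_s: 14.48
eef_pos: [484.0, 96.0, 231.0]
ee_rot: [-0.0, -0.001, 1.0, -0.0]
force: [-0.5, 0.2, 0.5]
grip_width: 1.001
grip_force: 0.0
```

```bash
python3 g.py w7
python3 - <<'E'
from h import *
d=np.load("w7.npz");print(d["W"][:3,:3].round(3))
q=np.linalg.inv(d["W"]@d["T_tool_cam"])@np.r_[484.5,96,129,1]; th=np.arctan2(np.hypot(q[0],q[1]),q[2]);a=np.arctan2(q[1],q[0]);print("pred knob (x1.5625)",1.5625*(d["cx"]+d["fx"]*th*np.cos(a)),1.5625*(d["cy"]+d["fy"]*th*np.sin(a)),q[2])
cv2.imwrite("pics/w7.png",cv2.resize(d["pixels"][:,:,::-1],(800,600)))
E
```

```text
t 14.48 p [484.  96. 231.] q [-0.042  0.244  1.59  -0.     1.309 -1.614] F [-0.5  0.2  0.5] M [-0.056 -0.037 -0.026] w 1.001 gf 0.0
[[-1.    -0.001 -0.001]
 [-0.001  1.    -0.   ]
 [ 0.001 -0.    -1.   ]]
pred knob (x1.5625) 393.0663358140694 298.9046658244512 254.81962821186494
```

View pics/w7.png

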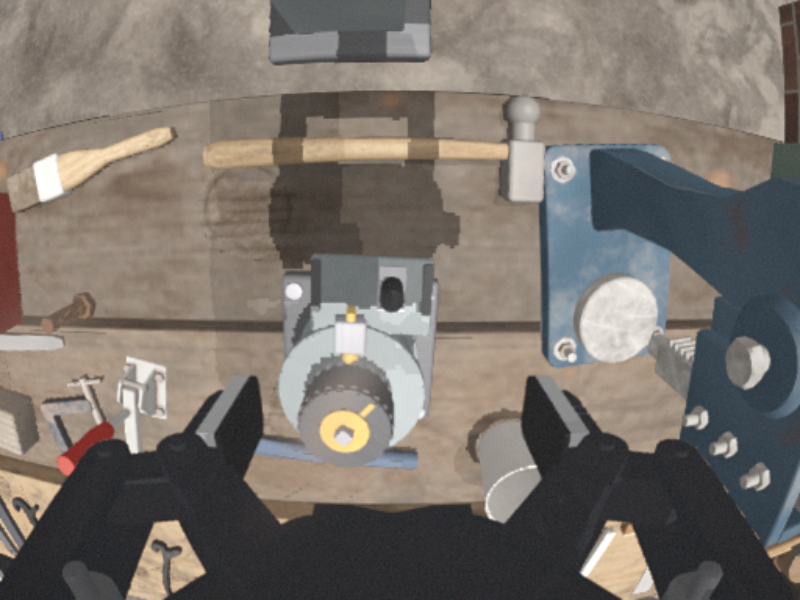

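The knob top sits at (392,298), as predicted, and the mill's yaw is about 0. Now I descend and grip it.

Call:
servo_tool(
  commands=[
    [-1,[0,0,0.022],[0,0,0]],
    [-1,[0,0,0.022],[0,0,0]],
    [-1,[0,0,0.022],[0,0,0]],
    [-1,[0,0,0.022],[0,0,0]],
    [-1,[0,0,0.02],[0,0,0]],
    [-1,[0,0,0.019],[0,0,0]],
    [-1,[0,0,0],[0,0,0]],
    [-1,[0,0,0],[0,0,0]],
  ],
)

```text
time_s: 15.2
eef_pos: [484.8, 95.5, 103.8]
ee_rot: [-0.001, -0.001, 1.0, 0.0]
force: [0.3, 0.1, 0.5]
grip_width: 0.999
grip_force: 0.0
```

Call:
servo_tool(
  commands=[
    [1,[0,0,0],[0,0,0]],
    [1,[0,0,0],[0,0,0]],
    [1,[0,0,0],[0,0,0]],
    [1,[0,0,0],[0,0,0]],
    [1,[0,0,0],[0,0,0]],
    [1,[0,0,0],[0,0,0]],
    [1,[0,0,0],[0,0,0]],
    [1,[0,0,0],[0,0,0]],
    [1,[0,0,0],[0,0,0]],
    [1,[0,0,0],[0,0,0]],
  ],
)

```text
time_s: 16.03
eef_pos: [484.6, 95.8, 104.6]
ee_rot: [0.0, -0.001, 1.0, -0.0]
force: [0.2, -0.9, 5.4]
grip_width: 0.151
grip_force: 29.6
```

```bash
python3 -c "from h import *;st()"
```

```text
t 16.03 p [484.6  95.8 104.6] q [-0.043  0.389  1.752 -0.     1.    -1.615] F [ 0.2 -0.9  5.4] M [-0.051  0.25   0.016] w 0.151 gf 29.6
```

Gripped, about 13 mm wide. I slide it along -y, 24 mm first, then check.

Call:
servo_tool(
  commands=[
    [1,[0,-0.004,0],[0,0,0]],
    [1,[0,-0.004,0],[0,0,0]],
    [1,[0,-0.004,0],[0,0,0]],
    [1,[0,-0.004,0],[0,0,0]],
    [1,[0,-0.004,0],[0,0,0]],
    [1,[0,-0.004,0],[0,0,0]],
    [1,[0,0,0],[0,0,0]],
  ],
)

```text
time_s: 16.62
eef_pos: [483.6, 71.6, 104.5]
ee_rot: [-0.001, -0.001, 1.0, 0.0]
force: [-7.6, -1.0, 9.8]
grip_width: 0.146
grip_force: 30.2
```

```bash
python3 -c "from h import *;st()"
```

```text
t 16.62 p [483.6  71.6 104.5] q [-0.093  0.381  1.765 -0.     0.998 -1.666] F [-7.6 -1.   9.8] M [-0.14   1.222  0.059] w 0.146 gf 30.2
```

Call:
servo_tool(
  commands=[
    [1,[0.0005,-0.002,0],[0,0,0]],
    [1,[0.0005,-0.002,0],[0,0,0]],
    [1,[0,-0.001,0],[0,0,0]],
    [1,[0,-0.001,0],[0,0,0]],
    [1,[0,0,0],[0,0,0]],
  ],
)

```text
time_s: 17.03
eef_pos: [483.5, 70.0, 104.6]
ee_rot: [0.0, -0.0, 1.0, 0.004]
force: [0.2, 29.8, 6.5]
grip_width: 0.146
grip_force: 30.8
```

```bash
python3 -c "from h import *;st()"
```

```text
t 17.03 p [483.5  70.  104.6] q [-0.101  0.378  1.769  0.01   0.994 -1.678] F [ 0.2 29.8  6.5] M [ 4.581 -0.11   0.076] w 0.146 gf 30.8
```

Call:
servo_tool(
  commands=[
    [-0.3,[0,0,0],[0,0,0]],
    [-0.3,[0,0,0],[0,0,0]],
    [-0.3,[0,0,0],[0,0,0]],
    [-0.3,[0,0,0],[0,0,0]],
    [-0.3,[0,0,-0.025],[0,0,0]],
    [-0.3,[0,0,-0.025],[0,0,0]],
    [-0.3,[0,0,-0.025],[0,0,0]],
    [-0.3,[0,0,-0.025],[0,0,0]],
    [-0.3,[0,0,-0.025],[0,0,0]],
    [-0.3,[0,0,0],[0,0,0]],
  ],
)

```text
time_s: 17.87
eef_pos: [485.3, 65.4, 233.8]
ee_rot: [0.004, -0.001, 1.0, -0.001]
force: [0.5, -0.0, 0.8]
grip_width: 0.65
grip_force: 0.0
```

```bash
python3 g.py w8
python3 - <<'E'
from h import *
d=np.load("w8.npz"); cv2.imwrite("pics/w8.png",cv2.resize(d["pixels"][140:310,150:377,::-1],(800,600),interpolation=cv2.INTER_CUBIC))
E
```

```text
t 17.87 p [485.3  65.4 233.8] q [-0.106  0.229  1.602 -0.     1.303 -1.678] F [ 0.5 -0.   0.8] M [ 0.039 -0.027 -0.015] w 0.65 gf 0.0
```

View pics/w8.png

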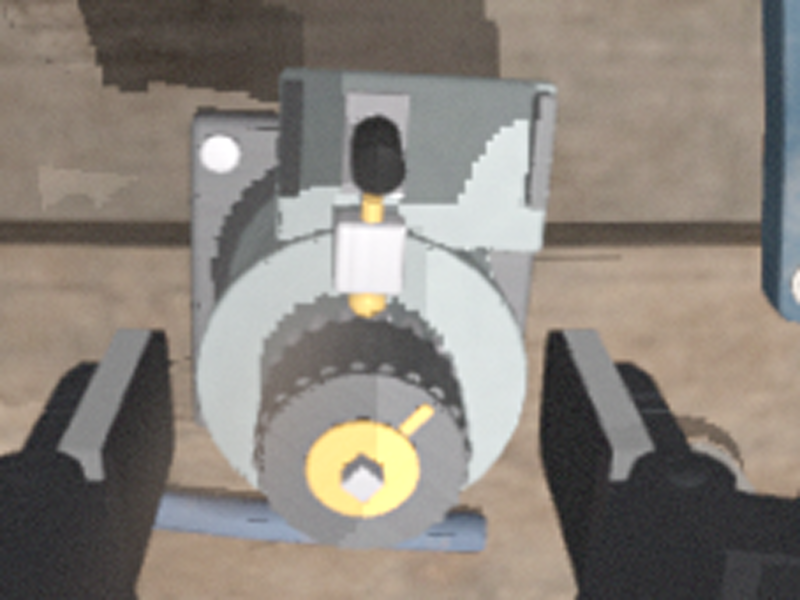

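The knob at (378,150) lines up with the plunger at (371,210) to (369,300), so the slide appears home. I check the numbers.

Run:
```python
from h import *
d=np.load("w8.npz"); W=d["W"]@d["T_tool_cam"]
def at(U,V,z):
    u=150+U*227/800-.4; v=140+V*170/600-.4
    x=(u-d["cx"])/d["fx"];y=(v-d["cy"])/d["fy"];th=np.hypot(x,y)
    r=W[:3,:3]@np.array([np.sin(th)*x/th,np.sin(th)*y/th,np.cos(th)]); o=W[:3,3]; return (o+r*(z-o[2])/r[2]).round(1)
print("shaft",at(363,466,143),"disc",at(363,468,134.5)); 
for n,U,V,z in(("knobtop",378,130,129),("knobbase",378,188,96),("slideL",345,150,91),("slideR",410,150,91),("blockL in",303,150,90),("blockR in",532,150,90),("boss L",334,250,100),("boss R",405,250,100),("plunger front",373,208,93),("plunger rear",369,303,93),("brkt L front",283,70,85),("brkt R front",556,82,85),("bolt L",220,153,18)): print(n,at(U,V,z))
```

```text
shaft [560.2  66.5 143. ] disc [566.2  66.6 134.5]
knobtop [474.1  69.7 129. ]
knobbase [499.2  70.6  96. ]
slideL [489.6  61.3  91. ]
slideR [489.6  79.6  91. ]
blockL in [489.9  49.4  90. ]
blockR in [489.6 114.5  90. ]
boss L [516.2  58.3 100. ]
boss R [516.2  78.3 100. ]
plunger front [506.1  69.3  93. ]
plunger rear [535.5  68.4  93. ]
brkt L front [467.9  43.7  85. ]
brkt R front [470.8 121.5  85. ]
bolt L [510.9  16.   18. ]
```

The centre line at the knob lies at y ≈ 70 and the knob is at y ≈ 70, so the slide is home against its stop.

```bash
python3 -c "from rig import *;print(finish_job())"
```

```text
the job is handed in; nothing more can be done
None
```

I handed the job in, and no verdict came back: the burrs were felt touching at a steady 0.4–0.5 N m, the ring stands about 1.2 rad (three to four clicks, worked out from wrist angles and pictures) back from there, the lock slide is home against its stop, and nothing loose on the bench was touched.

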